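Lock the wax box with its hairpin spring clip

TASK

Shut the lid of the wax box so that its slotted brass tongue drops over the steel stud, then push the hairpin spring clip sideways onto the stud's neck, between tongue and stud head, until it snaps past its bulge and sits fully home; then let go. The stud slides in its slot and will give way at first; push slowly and steadily, and once the clip is home do not press it on against the stud with more than 15 N. Leave the other things on the bench where they are.

Things in the scene. Friction and masses are not known exactly. Their poses are not given: they have to be found in the camera images.
- waxbox: Brown wooden wax box, 140 mm deep (its x) by 200 mm wide (y), open-topped, rim 85 mm above the bench, fixed to the bench. Origin: centre of its underside. Its front, with the stud, is the -x side, towards the robot; the lid's hinge is on the +x side.
- lid (a joint): Opening angle of the lid, rad: 0 is shut, it starts 0.45 to 0.85 open. Stiff hinge: the lid stays where it is left; 1 to 3 N straight down near its free edge closes it. The lid is a 10 mm board as large as the box; its free edge faces the robot. Shut, its top is 95.5 mm above the bench.
- lid_hinge (a point): Point on the lid's hinge axis, at the middle of the lid's width, at the level of the shut lid's underside (85.5 mm above the bench). The lid lies from here towards the box's front (-x of the box) and, when open, upwards.
- lid_press (a point): A good place to press the lid shut: on its top face, 130 mm from the hinge axis (10 mm from the free edge), at the middle of its width. Beyond the free edge the lid carries a brass tongue, 58 mm wide and 78 mm long, top flush with the lid's, with a slot 22 mm wide along it that drops over the stud.
- stud: Upright steel stud before the box: neck 14 mm, head 20 mm in diameter and 9 mm high. Origin: on its axis, 102.5 mm above the bench, half way between the shut tongue's top and the head's underside, 14 mm apart. Its x axis is the box's. It slides along x with 8 N of friction: pushed towards the box it gives way 12 to 32 mm (different every time), then meets a hard stop.
- clip: Hairpin spring clip lying flat on the bench, about 90 g: a red grip 50 mm long (x from -34 to +16 mm), 24 mm wide (y), 18 mm high, and two sprung steel legs running along +x to 74 mm, mouth open at that end. Origin: on the underside, on the middle line. z is up. Grip it across its width at x about -14 mm, so that the fingers stay clear of the tongue.
- clip_seat (a point): Point between the clip's legs where the stud's axis lies when the clip is fully home (the neck then rests against a fixed stop between the legs): clip x = 47 mm, y = 0, 4 mm above the underside. The legs, 8 mm thick, rest on the tongue or just above it.
- clip_stop: The clip's fixed stop, a dark steel nose 24 mm long and 8 mm wide on the middle line between the legs; its front end, at clip x = 39.5 mm, meets the stud's neck when the clip is home. Origin: its centre, at clip x = 27 mm, 5 mm above the clip's underside.
- clip_mouth (a point): Centre of the clip's mouth between the leg tips: clip x = 70 mm, 4 mm above the underside. The flared mouth is 26 mm wide; the bulges, at clip x = 54 mm, leave 8 mm at rest. Pushing them over the 14 mm neck takes 10 to 16 N; then the push drops suddenly as they snap behind it, and rises again at the stop.
- beeswax: Pale yellow beeswax block 60 x 45 x 32 mm. A bystander, to be left where it is; origin at the centre of its underside.
- sander: Oak sanding block 90 x 50 x 31 mm. A bystander, to be left where it is; origin at the centre of its underside.
- punch: Steel nail set punch, 125 mm long, 12 mm thick, lying down; its origin is about mid-length. A bystander, to be left where it is; origin at the centre of its underside.
- honey: Amber honey jar, 68 mm in diameter, 95 mm high. A bystander, to be left where it is; origin at the centre of its underside.
- nailtin: Open aluminium nail tin, 72 mm in diameter, 55 mm high. A bystander, to be left where it is; origin at the centre of its underside.
Mind the look-alikes: they are no part of the job. What is meant by the clip is not blue, orange or purple, and is the larger of those in its own colour.

How it is judged:
On the way, in this order (a step that is already met when the one before it is completed fails the run):
1. the lid is shut, its tongue over the stud (value of joint lid below 0.02 rad), for 0.2 s.
2. with the lid shut, the clip has snapped home on the stud's neck (value of joint lid below 0.02 rad and horizontal distance between clip_seat and stud below 0.003 m and z of clip_seat in the frame of stud between -0.006 and 0.006 m and angle between clip's own z axis and vertical below 0.25 rad), for 0.2 s.
At the end, for the whole second after the job is handed in: The lid is shut (within 0.02 rad); the clip is level (within 0.25 rad) and at rest on the stud's neck with clip_seat within 3 mm of the stud's axis horizontally and within 6 mm of the neck's middle in height (all of step 2 and linear speed of clip below 0.02 m/s); the robot touches nothing.
It fails at once if the clip's stop is pressed on the stud with more than 15 N (contact force between clip_stop and stud above 15 N).
It fails at once if the clip grips or jams on the stud with more than 50 N in all (contact force between clip and stud above 50 N).
It fails at once if a bystander is moved by more than 30 mm (distance of any of beeswax, sander, punch, honey, nailtin from where it was at the start of the episode above 0.03 m).
It also fails if it takes over 72 s, if anything falls off the work surface, if the arm or the gripper's body presses on something with over 40 N, if the wrist force passes 120 N, or if a joint passes its speed limit or range.

ROBOT

A 6-joint arm with a two-finger parallel gripper is mounted at the origin on the work surface. World frame = base frame: x ahead of the robot, y to its left, z up, the work surface at z = 0. Lengths are in m, angles in rad, forces in N, time in s.
With the tool pointing down it reaches from about 0.375 to 0.9 m from the base axis. Payload 3.1 kg.
Tool frame: the origin (TCP) lies at the very end of the fingers, on their centre line; the grasp point (between the pads) lies 19 mm behind it (robot.grip_depth is the distance from the TCP to the grasp point, in m); z points along the fingers, y is the line along which they close (so a half turn about z gives the same grasp; the last joint's range is limited). The gripper opens to 87 mm and grips with 3 to 60 N. Pads are 19 mm wide; open, the fingers measure 117 mm over their backs; the gripper's body (75 mm by 190 mm) begins 51 mm behind the grasp point.
Start: joints at [1.153, 0.527, 1.433, -0, 1.181, -0.178], TCP at [0.148, 0.607, 0.223] pointing down, gripper open.
Joint ranges: [-3.08, 3.08], [-0.75, 2.2], [0.22, 2.44], [-1.43, 4.57], [0, 2.65], [-2.85, 2.85]. Speed limits (rad/s): [2.79, 2.79, 3.14, 3.14, 3.14, 3.14].

INTERFACE

Orientations are given as a unit quaternion [w, x, y, z].
In Python, from bench import robot, get_image, calibration gives the robot as it stands. The module is installed in compiled form; this text tells all that it offers.
- The arm moves only by the shell command python3 -m jog 'ROWS'. ROWS is text: rows parted by semicolons, each of 7 numbers parted by spaces: the closure, from -1 (fully open) to 1 (shut), then the shift along the tool's x, y, z in m, then the turn, a rotation vector about the tool's x, y, z in rad. In form: fingers dx dy dz wx wy wz; .... A call has 1 to 12 rows; each row shifts and turns the commanded pose from where the row before left it, along the tool's axes as they then stand; what a row does not reach is not made up. A row lasts 1/12 s, in which the tool goes at most 41.7 mm and 7.16 degrees, less where a joint would pass 70% of its speed; a pose out of reach is approached as far as the arm can. A call with a gripper value outside its range is refused whole. The fingers move at their own pace and stop on an object; the grip force is fixed at half the most. Time passes only in rows, so rows that do not move let the fingers close. It gives the time, the measured TCP pose, the force, the opening and the grip force at its end, in the units of the state.
- robot.state(): the state, without advancing time (a new reading comes with each control period).
- get_image(name): name is "scene" or "top" or "wrist"; returns (picture, depth): 420x560x3 uint8, red, green, blue; 420x560 float32, m along the optical axis (not along the pixel's ray), 0 where there is no reading.
- calibration(name): a dict with "fx", "fy", "cx", "cy" (pixels), "pose" (4x4, takes a point from camera to world coordinates). Camera axes: x right, y down, z forward; pixel columns grow to the right and rows downward; lengths in m; the calibration is good to about 2 mm. The wrist camera is an equidistant fisheye: a pixel r from the principal point sees the ray r / f radians off the axis. A picture is of the moment at which its call begins: read the wrist's pose just before it. calibration takes no time and is no camera call; for the wrist camera it gives the pose at the moment of the call.
- robot.job_done(): hands the job in; it is judged then, once.
The state is a dict: "clock": time; "q": joint angles; "dq": joint speeds; "effort": joint torques, N m; "tool_pos": TCP position; "ee_rot": TCP orientation; "force": force on the tool from outside, world axes, zero at the start; "moment": the same for the moment, N m; "grip_width": finger opening in m; "grasp_force": force on a finger pad.
Only numpy, scipy, OpenCV 4.12 (cv2) and the standard library are available. Lean on these libraries where they do the work, as an engineer would, in place of code of your own. Each camera call takes 0.05 s, during which the arm holds its last target. There are 200 camera calls.

## Working session

There is one attempt and no reset: what is moved stays moved. The work goes in short steps, Python scripts to look and compute and a shell command to move; the robot and the scene stay as the last step left them, time stands still between calls to the robot, and variables do not carry over. Pictures are saved under pics/ and viewed, at most 10 in all, crops included, and the job is handed in when it is done.

```bash
mkdir -p pics
python3 - <<'E'
from bench import robot,get_image,calibration
import cv2,numpy as np
s=robot.state();print(s)
for n in("scene","top"):
    im,d=get_image(n);cv2.imwrite(f"pics/{n}0.png",im[:,:,::-1]);np.savez(f"{n}0.npz",im=im,d=d,**{k:np.array(v) for k,v in calibration(n).items()})
    print(n,calibration(n))
E
```

```text
{'clock': 0.0, 'q': array([ 1.15247453e+00,  5.28456036e-01,  1.43388975e+00, -1.82034157e-06,
        1.18141243e+00, -1.78465761e-01]), 'dq': array([-0.00115385,  0.00103357,  0.00048756,  0.00019823,  0.00072926,
       -0.00063363]), 'effort': array([-1.32773428e-03, -4.40037596e+01, -1.76593351e+01,  6.32504141e-02,
        5.83363348e-02, -1.78885612e-04]), 'tool_pos': array([0.14812596, 0.60644052, 0.22158186]), 'ee_rot': array([-3.17517927e-04,  1.19640330e-01,  9.92816710e-01, -1.03518238e-03]), 'force': array([ 0.49769236,  0.46114079, -0.09045394]), 'moment': array([-0.10496241,  0.00459329, -0.0159608 ]), 'grasp_force': 0.0, 'grip_width': 0.08703778130859983}
scene {'fx': 468.1664318227596, 'fy': 468.1664318227596, 'cx': 271.6502385499221, 'cy': 211.2023318123275, 'pose': array([[ 0.64160486,  0.52976822, -0.55469706,  1.20829655],
       [ 0.76696403, -0.43323601,  0.47336321, -0.55534901],
       [ 0.01045805, -0.72914483, -0.68427951,  0.9003321 ],
       [ 0.        ,  0.        ,  0.        ,  1.        ]])}
top {'fx': 393.921397007202, 'fy': 393.921397007202, 'cx': 280.3234573481486, 'cy': 206.4006067561627, 'pose': array([[ 0.01396563, -0.98166324,  0.19011116,  0.38247262],
       [-0.99952162, -0.0084585 ,  0.02974866, -0.02190213],
       [-0.02759511, -0.19043567, -0.98131176,  0.98272039],
       [ 0.        ,  0.        ,  0.        ,  1.        ]])}
```

View pics/scene0.png

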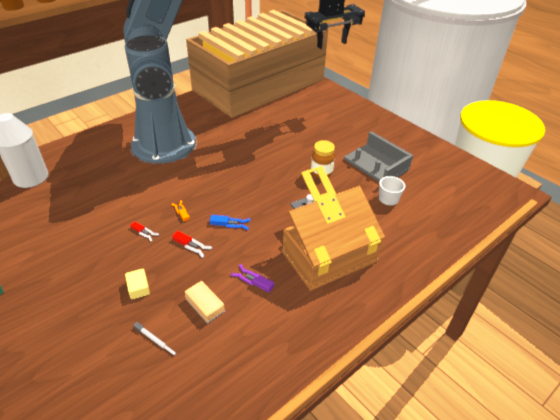

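View pics/top0.png

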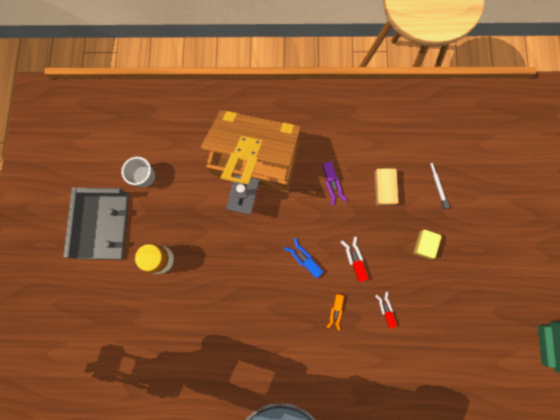

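The scene view shows the lid open with its yellow tongue at about (325,195). In the top view the box is at about (250,150), the stud at (240,189), the larger red clip at (360,265) with its mouth towards (348,240), and the small red look-alike at (388,315).

```bash
cat > h.py <<'E'
import numpy as np,cv2
from bench import robot,get_image,calibration
def ray(c,u,v):
    P=np.asarray(c["pose"]);d=np.array([(u-c["cx"])/c["fx"],(v-c["cy"])/c["fy"],1.]);return P[:3,3],P[:3,:3]@d
def onplane(c,u,v,z):
    o,d=ray(c,u,v);return o+d*(z-o[2])/d[2]
def cloud(c,dep):
    v,u=np.mgrid[:dep.shape[0],:dep.shape[1]];P=np.asarray(c["pose"])
    X=np.stack([(u-c["cx"])/c["fx"]*dep,(v-c["cy"])/c["fy"]*dep,dep],-1);return X@P[:3,:3].T+P[:3,3]
E
python3 - <<'E'
from h import *
np.set_printoptions(precision=4,suppress=True)
for n in("top","scene"):
    f=np.load(n+"0.npz");im=f["im"];C=cloud(f,f["d"]);hsv=cv2.cvtColor(im,cv2.COLOR_RGB2HSV)
    red=(((hsv[...,0]<4)|(hsv[...,0]>176))&(hsv[...,1]>200)&(hsv[...,2]>120)).astype(np.uint8)
    yel=((abs(hsv[...,0].astype(int)-25)<5)&(hsv[...,1]>200)&(hsv[...,2]>150)).astype(np.uint8)
    for nm,m in(("red",red),("yel",yel)):
        k,l,st,ce=cv2.connectedComponentsWithStats(m)
        for i in range(1,k):
            if st[i,4]>40:
                p=C[l==i];p=p[np.isfinite(p).all(1)];r=cv2.minAreaRect(p[:,:2].astype(np.float32))
                print(n,nm,ce[i],st[i,4],np.median(p,0),p.min(0),p.max(0),"rect",np.round(r[0],4),np.round(r[1],4),round(r[2],1))
    if n=="top":
        out=cv2.resize(im[95:225,190:390],None,fx=4,fy=4,interpolation=cv2.INTER_CUBIC);cv2.imwrite("pics/crop0.png",out[:,:,::-1])
        for u,v in[(240,188),(235,205),(246,205),(229,117),(288,128),(240,150)]:print(u,v,C[v,u])
E
```

```text
top red [359.9728 270.5489] 184 [ 0.4129 -0.1865  0.0181] [ 0.3825 -0.2032  0.0123] [ 0.4366 -0.0219  0.9827] rect [ 0.4101 -0.1115] [0.0454 0.1818] 3.1
top red [390.1217 318.9391] 115 [ 0.3022 -0.2552  0.0136] [ 0.2859 -0.2663  0.0094] [ 0.3825 -0.0219  0.9827] rect [ 0.3467 -0.1485] [0.2612 0.0317] 67.3
top yel [229.3231 116.1692] 65 [0.7711 0.1292 0.1048] [0.758  0.1172 0.097 ] [0.7824 0.1411 0.1129] rect [0.7715 0.1299] [0.0217 0.0238] 73.7
top yel [286.5588 127.7941] 68 [ 0.7418 -0.0072  0.1046] [ 0.7275 -0.0179  0.0953] [0.7553 0.0034 0.1142] rect [ 0.7416 -0.0071] [0.0211 0.0251] 78.3
top yel [242.5542 158.7608] 673 [0.6464 0.0804 0.1701] [ 0.3825 -0.0219  0.1356] [0.7043 0.1222 0.9827] rect [0.5354 0.0616] [0.3369 0.0888] 13.9
top yel [150.6782 256.6513] 261 [0.4401 0.2953 0.095 ] [0.4062 0.2732 0.0903] [0.4627 0.3295 0.0989] rect [0.4353 0.2993] [0.0559 0.0507] 17.8
240 188 [0.5916 0.0962 0.1184]
235 205 [0.5613 0.1129 0.0723]
246 205 [0.5617 0.087  0.0714]
229 117 [0.7677 0.1298 0.107 ]
288 128 [ 0.7412 -0.0108  0.1049]
240 150 [0.6662 0.093  0.1629]
scene red [136.662  226.8169] 71 [ 0.3048 -0.2576  0.0115] [ 0.2875 -0.2691  0.0038] [ 0.3237 -0.2461  0.0157] rect [ 0.3047 -0.2573] [0.036  0.0168] 17.4
scene red [180.9933 238.0201] 149 [ 0.4203 -0.1909  0.0154] [ 0.3895 -0.5553  0.0029] [ 1.2083 -0.1729  0.9003] rect [ 0.8046 -0.3567] [0.0428 0.8988] 66.5
scene yel [219.125   52.2639] 72 [-0.0996  0.3197  0.1836] [-0.2004  0.3153  0.173 ] [-0.0409  0.3261  0.1898] rect [-0.1206  0.3198] [0.1595 0.0098] 1.2
scene yel [501.9758 131.6758] 330 [ 0.6416  0.9404 -0.0301] [ 0.2388  0.896  -0.4265] [ 0.7669  1.8294 -0.0203] rect [0.5325 1.3869] [0.3121 1.0075] 17.2
scene yel [183.4694 212.5306] 49 [ 0.3396 -0.1326  0.0123] [ 0.3041 -0.1438  0.0031] [ 0.36   -0.117   0.0167] rect [ 0.3301 -0.1302] [0.0161 0.0576] 72.3
```

View pics/crop0.png

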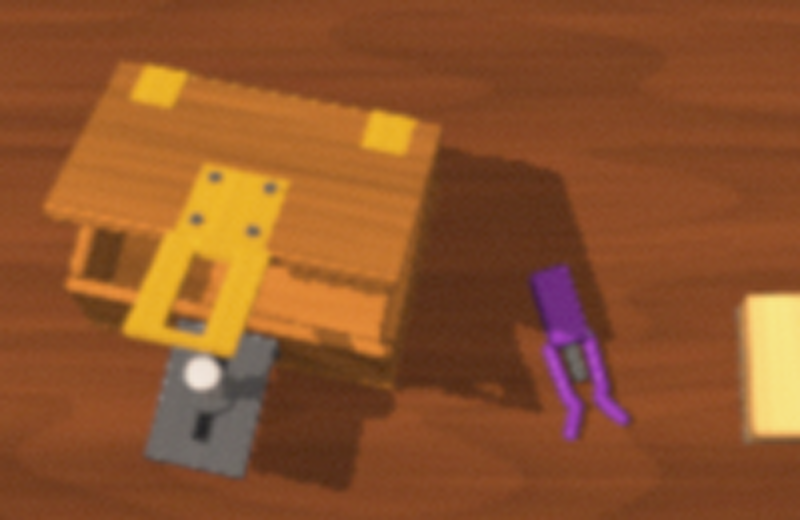

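```bash
cat >> h.py <<'E'
from scipy.spatial.transform import Rotation as R
def togo(p,yawy=None):
    "shift to world point p in tool axes, and turn wz so that tool y lies at world yaw yawy (mod pi)"
    s=robot.state();q=s["ee_rot"];M=R.from_quat([q[1],q[2],q[3],q[0]]).as_matrix()
    print("tcp",s["tool_pos"].round(4),"t",round(s["clock"],2),"force",s["force"].round(2),"w",round(s["grip_width"],4))
    print("tool x",M[:,0].round(3),"y",M[:,1].round(3),"shift",(M.T@(np.array(p)-s["tool_pos"])).round(4))
    if yawy is not None:
        d=(np.degrees(np.arctan2(M[1,1],M[0,1])-yawy)+90)%180-90;print("wz deg",d.round(2),"rad",np.radians(d).round(4))
E
python3 - <<'E'
from h import *
np.set_printoptions(precision=4,suppress=True)
f=np.load("top0.npz");im=f["im"];C=cloud(f,f["d"]);hsv=cv2.cvtColor(im,cv2.COLOR_RGB2HSV)
st=onplane(f,240.75,188.25,.1185);print("stud",st)
a=np.array([.7715,.1299]);b=np.array([.7416,-.0071]);yv=(a-b)/np.linalg.norm(a-b);xv=np.array([yv[1],-yv[0]]);yaw=np.arctan2(xv[1],xv[0]);print("yaw deg",np.degrees(yaw))
# lid plane
m=np.zeros(im.shape[:2],np.uint8);cv2.fillPoly(m,[np.array([[222,116],[296,130],[287,162],[206,144]])],1)
p=C[(m>0)&(f["d"]>0)];c=np.median(p,0);p=p[abs(p[:,2]-c[2])<.08]
for _ in range(4):
    c=p.mean(0);n=np.linalg.svd(p-c,full_matrices=0)[2][2];n*=np.sign(n[2]);r=(p-c)@n;p=p[abs(r)<max(2*r.std(),.003)]
th=np.arccos(n[2]);print("lid n",n,"theta",th,"yaw from n",np.degrees(np.arctan2(n[1],n[0])))
# hinge axis: in lid plane top offset 10mm above axis plane; axis z=.0855
uv=np.array([-xv[0]*np.cos(th),-xv[1]*np.cos(th),np.sin(th)])  # along lid outward
q=np.r_[(a+b)/2,.1047]-.010*n # point in underside plane, mid width
t=(.0855-q[2])/uv[2];H=q+t*uv;print("hinge",H,"t",t,"stud-hinge dist",np.dot(H[:2]-st[:2],xv),"lat",np.dot(st[:2]-H[:2],yv))
for ang in np.linspace(th,0,5):
    uv=np.array([-xv[0]*np.cos(ang),-xv[1]*np.cos(ang),np.sin(ang)]);nn=np.array([xv[0]*np.sin(ang),xv[1]*np.sin(ang),np.cos(ang)])
    print("press",round(ang,3),H+.128*uv+.010*nn)
red=((((hsv[...,0]<4)|(hsv[...,0]>176))&(hsv[...,1]>200)&(hsv[...,2]>120)))
red[300:]=0
p=np.array([onplane(f,u,v,.018)[:2] for v,u in zip(*np.nonzero(red))]);r=cv2.minAreaRect(p.astype(np.float32));print("clip grip",r,len(p))
np.savez("est.npz",stud=st,yaw=yaw,H=H)
togo(H+np.r_[-.125*xv,.2],yaw+np.pi/2)
E
```

```text
stud [0.591  0.0944 0.1185]
yaw deg -12.311644980786259
lid n [ 0.4992 -0.1063  0.8599] theta 0.5356691606016412 yaw from n -12.016470433184594
hinge [0.769  0.0587 0.0855] t -0.020768775230165577 stud-hinge dist 0.18159051837097043 lat -0.003003893433455987
press 0.536 [0.6665 0.081  0.1594]
press 0.402 [0.6577 0.0829 0.1448]
press 0.268 [0.651  0.0844 0.129 ]
press 0.134 [0.6464 0.0854 0.1125]
press 0.0 [0.644  0.0859 0.0955]
clip grip ((0.41390344500541687, -0.18699558079242706), (0.047389086335897446, 0.02285969816148281), 17.491973876953125) 184
tcp [0.1481 0.6065 0.2217] t 0.1 force [0.5  0.71 0.01] w 0.0873
tool x [-0.971  0.237  0.   ] y [ 0.237  0.971 -0.002] shift [-0.6082 -0.388  -0.0633]
wz deg -1.43 rad -0.0249
```

```bash
python3 -m jog '1 -0.0300 -0.0185 -0.02 0 0 -0.025;1 -0.0349 -0.0215 0 0 0 0;1 -0.0349 -0.0215 0 0 0 0;1 -0.0349 -0.0215 0 0 0 0;1 -0.0349 -0.0215 0 0 0 0;1 -0.0349 -0.0215 0 0 0 0;1 -0.0349 -0.0215 0 0 0 0;1 -0.0349 -0.0215 0 0 0 0;1 -0.0349 -0.0215 0 0 0 0;1 -0.0349 -0.0215 0 0 0 0'; python3 -m jog '1 -0.0349 -0.0215 0 0 0 0;1 -0.0349 -0.0215 0 0 0 0;1 -0.0349 -0.0215 0 0 0 0;1 -0.0349 -0.0215 0 0 0 0;1 -0.0349 -0.0215 0 0 0 0;1 -0.0349 -0.0215 0 0 0 0;1 -0.0349 -0.0215 0 0 0 0;1 -0.0300 -0.0185 0 0 0 0;1 0 0 0 0 0 0;1 0 0 0 0 0 0'; python3 -c "
from h import *
togo([.6665,.081,.165],np.radians(77.7))"
```

```text
clock: 0.93
tool_pos: [0.4396, 0.3243, 0.2423]
ee_rot: [-0.0, 0.107, 0.994, -0.0]
force: [0.3, 0.3, 0.0]
grip_width: 0.0282
grasp_force: 0.0
clock: 1.77
tool_pos: [0.6715, 0.1004, 0.2413]
ee_rot: [-0.001, 0.109, 0.994, 0.0]
force: [0.4, 1.3, -0.2]
grip_width: 0.0001
grasp_force: 0.0
tcp [0.6715 0.1004 0.2413] t 1.77 force [ 0.41  1.3  -0.25] w 0.0001
tool x [-0.976  0.217  0.001] y [ 0.217  0.976 -0.   ] shift [ 0.0006 -0.0201  0.0763]
wz deg -0.2 rad -0.0036
```

```bash
python3 -m jog '1 0 -0.02 0.0300 0 0 0;1 0 0 0.0300 0 0 0;1 0 0 0.015 0 0 0;1 0.002 0 0.006 0 0 0;1 0.002 0 0.005 0 0 0;1 0.002 0 0.005 0 0 0;1 0.002 0 0.005 0 0 0;1 0.002 0 0.005 0 0 0;1 0.002 0 0.005 0 0 0;1 0.002 0 0.005 0 0 0'; python3 -m jog '1 0.002 0 0.005 0 0 0;1 0.002 0 0.005 0 0 0;1 0.002 0 0.005 0 0 0;1 0.002 0 0.005 0 0 0;1 0.001 0 0.005 0 0 0;1 0.001 0 0.004 0 0 0;1 0 0 0.003 0 0 0;1 0 0 0.002 0 0 0;1 0 0 0 0 0 0'
```

```text
clock: 2.6
tool_pos: [0.653, 0.0864, 0.1318]
ee_rot: [0.001, 0.107, 0.994, 0.0]
force: [-0.2, 1.3, 1.7]
grip_width: 0.0005
grasp_force: 0.9
clock: 3.35
tool_pos: [0.6422, 0.0879, 0.0967]
ee_rot: [-0.001, 0.107, 0.994, -0.0]
force: [0.2, 0.2, -0.6]
grip_width: 0.0006
grasp_force: 0.0
```

```bash
python3 -m jog '1 0 0 0.0015 0 0 0;1 0 0 0.001 0 0 0;1 0 0 0.001 0 0 0;1 0 0 0 0 0 0'
```

```text
clock: 3.68
tool_pos: [0.6426, 0.088, 0.0959]
ee_rot: [-0.0, 0.107, 0.994, -0.0]
force: [-4.6, -0.6, 9.6]
grip_width: 0.0006
grasp_force: 4.9
```

```bash
python3 -m jog '1 0 0 -0.02 0 0 0;1 0 0 -0.035 0 0 0;1 0 0 -0.035 0 0 0;-1 0.0187 -0.0356 -0.01 0 0 0;-1 0.0187 -0.0356 0 0 0 0;-1 0.0187 -0.0356 0 0 0 0;-1 0.0187 -0.0356 0 0 0 0;-1 0.0187 -0.0356 0 0 0 0;-1 0.0187 -0.0356 0 0 0 0;-1 0.0187 -0.0356 0 0 0 0;-1 0.0187 -0.0356 0 0 0 0;-1 0.0187 -0.0356 0 0 0 0'; python3 -m jog '-1 0 0 0 0 0 -0.104;-1 0 0 0 0 0 -0.104;-1 0 0 0 0 0 -0.104;-1 0 0 0 0 0 -0.104;-1 0 0 0 0 0 -0.104;-1 0 0 0 0 0 0;-1 0 0 0 0 0 0;-1 0 0 0 0 0 0'
python3 - <<'E'
from h import *
togo([.409,-.1885,.2],np.radians(107.5))
for n in("wrist","top"):
    c=calibration(n);im,d=get_image(n);np.savez(n+"1.npz",im=im,d=d,**{k:np.array(v) for k,v in c.items()});print(c if n=="wrist" else "")
    if n=="wrist":cv2.imwrite("pics/wrist1.png",im[:,:,::-1])
    else:cv2.imwrite("pics/crop1.png",cv2.resize(im[95:285,190:390],None,fx=3,fy=3,interpolation=cv2.INTER_CUBIC)[:,:,::-1])
E
```

```text
clock: 4.68
tool_pos: [0.4089, -0.1901, 0.1942]
ee_rot: [0.0, 0.107, 0.994, -0.0]
force: [0.6, -0.4, -0.6]
grip_width: 0.0529
grasp_force: 0.0
clock: 5.35
tool_pos: [0.4103, -0.1891, 0.1941]
ee_rot: [0.0, -0.151, 0.989, 0.0]
force: [-0.4, -0.9, -0.2]
grip_width: 0.0867
grasp_force: 0.0
tcp [ 0.4103 -0.1891  0.1941] t 5.35 force [-0.44 -0.91 -0.19] w 0.0867
tool x [-0.954 -0.298 -0.   ] y [-0.298  0.954  0.   ] shift [ 0.0011  0.0009 -0.0059]
wz deg -0.14 rad -0.0024
{'fx': 325.19226210127806, 'fy': 325.19226210127806, 'cx': 281.03764538708765, 'cy': 213.96241109433268, 'pose': array([[-2.98740391e-01,  9.26075470e-01,  2.30517683e-01,
         3.46713788e-01],
       [ 9.54334388e-01,  2.89835545e-01,  7.23963535e-02,
        -2.07845689e-01],
       [ 2.32268906e-04,  2.41618667e-01, -9.70371252e-01,
         3.56209698e-01],
       [ 0.00000000e+00,  0.00000000e+00,  0.00000000e+00,
         1.00000000e+00]])}
```

View pics/wrist1.png

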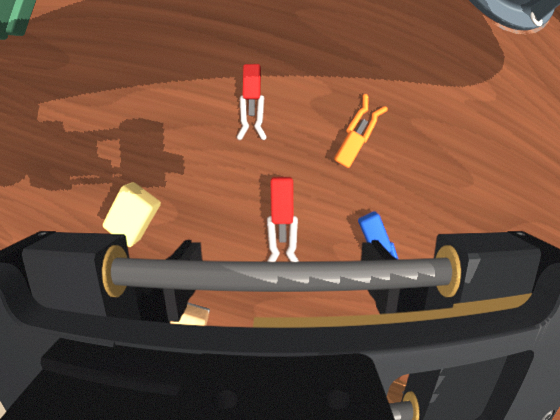

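View pics/crop1.png

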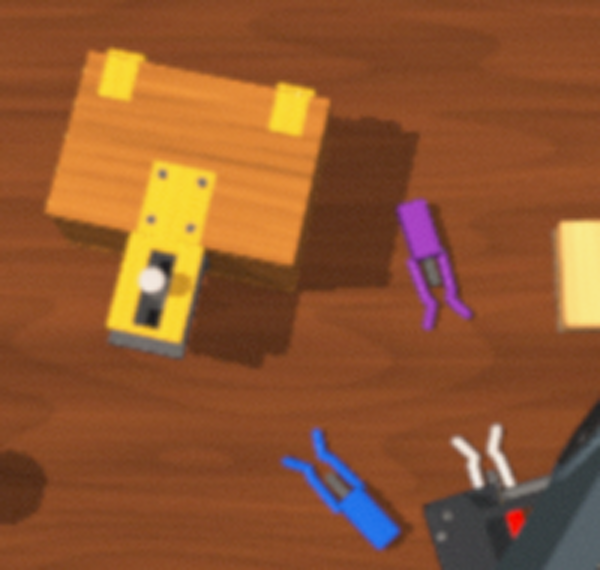

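The wrist view shows the red clip at about (282,200), aligned with the fingers. In the top crop the lid is shut, the stud head stands in the slot at (152,280), and the stud has not moved.

```bash
cat >> h.py <<'E'
def fish(c,u,v,z):
    P=np.asarray(c["pose"]);a=np.array([u-c["cx"],v-c["cy"]]);r=np.hypot(*a);t=r/c["fx"];d=P[:3,:3]@np.array([*(a/r*np.sin(t)),np.cos(t)]);o=P[:3,3];return o+d*(z-o[2])/d[2]
E
python3 - <<'E'
from h import *
f=np.load("wrist1.npz");hsv=cv2.cvtColor(f["im"],cv2.COLOR_RGB2HSV)
red=((hsv[...,0]<4)|(hsv[...,0]>176))&(hsv[...,1]>200)&(hsv[...,2]>120)
red[:165]=0;red[240:]=0
p=np.array([fish(f,u,v,.018)[:2] for v,u in zip(*np.nonzero(red))]).astype(np.float32);r=cv2.minAreaRect(p);print(r,len(p))
(w,h)=r[1];a=np.radians(r[2]+(0 if w>h else 90));a=(a+np.pi/2)%np.pi-np.pi/2
c=np.array(r[0]);g=c-.005*np.array([np.cos(a),np.sin(a)]);print(np.degrees(a),g)
togo([*g,.005],a+np.pi/2)
E
```

```text
((0.4085003733634949, -0.19695335626602173), (0.017608052119612694, 0.045294322073459625), 82.45191955566406) 25
-7.548080444335936 [ 0.4035437  -0.19629657]
tcp [ 0.4103 -0.1891  0.1941] t 5.45 force [ 0.46  0.18 -0.15] w 0.0869
tool x [-0.954 -0.299  0.   ] y [-0.299  0.954  0.   ] shift [ 0.0086 -0.0049  0.1891]
wz deg 24.96 rad 0.4357
```

Run:
```python
from h import *
f=np.load("wrist1.npz");hsv=cv2.cvtColor(f["im"],cv2.COLOR_RGB2HSV);print(hsv[200,282],hsv[182,282])
I=f["im"].astype(int);red=(I[...,0]>120)&(I[...,1]<60)&(I[...,2]<60)
red[:165]=0;red[240:]=0;red[:,:250]=0;red[:,320:]=0
p=np.array([fish(f,u,v,.018)[:2] for v,u in zip(*np.nonzero(red))]).astype(np.float32);r=cv2.minAreaRect(p);print(r,len(p))
(w,h)=r[1];a=np.radians(r[2]+(0 if w>h else 90));a=(a+np.pi/2)%np.pi-np.pi/2
c=np.array(r[0]);g=c-.005*np.array([np.cos(a),np.sin(a)]);print(np.degrees(a),g)
togo([*g,.005],a+np.pi/2)
```

```text
[  1 182 254] [  1 183 255]
((0.4120773375034332, -0.19445976614952087), (0.020222537219524384, 0.052059706300497055), 89.01041412353516) 100
-0.9895858764648452 [ 0.40707808 -0.19437341]
tcp [ 0.4103 -0.1891  0.1941] t 5.45 force [ 0.46  0.18 -0.15] w 0.0869
tool x [-0.954 -0.299  0.   ] y [-0.299  0.954  0.   ] shift [ 0.0047 -0.0041  0.1891]
wz deg 18.41 rad 0.3212
```

Run:
```python
from h import *
f=np.load("wrist1.npz");I=f["im"].astype(int);red=(I[...,0]>190)&(I[...,1]<95)&(I[...,2]<95)
red[:165]=0;red[240:]=0;red[:,:250]=0;red[:,320:]=0
v,u=np.nonzero(red);print(u.min(),u.max(),v.min(),v.max())
p=np.array([fish(f,u,v,.018)[:2] for v,u in zip(*np.nonzero(red))]).astype(np.float32);r=cv2.minAreaRect(p);print(r,len(p))
(w,h)=r[1];a=np.radians(r[2]+(0 if w>h else 90));a=(a+np.pi/2)%np.pi-np.pi/2
c=np.array(r[0]);g=c-.005*np.array([np.cos(a),np.sin(a)]);print(np.degrees(a),g)
togo([*g,.005],a+np.pi/2)
```

```text
271 293 178 223
((0.4130256474018097, -0.18593049049377441), (0.04887678474187851, 0.02360563911497593), 17.376745223999023) 1016
17.376745223999027 [ 0.40825384 -0.18742376]
tcp [ 0.4103 -0.1891  0.1941] t 5.45 force [ 0.46  0.18 -0.15] w 0.0869
tool x [-0.954 -0.299  0.   ] y [-0.299  0.954  0.   ] shift [0.0015 0.0022 0.1891]
wz deg 0.04 rad 0.0007
```

```bash
python3 -m jog '-1 0.0015 0.0022 0.04 0 0 0;-1 0 0 0.04 0 0 0;-1 0 0 0.04 0 0 0;-1 0 0 0.035 0 0 0;-1 0 0 0.02 0 0 0;-1 0 0 0.014 0 0 0;-1 0 0 0 0 0 0;1 0 0 0 0 0 0;1 0 0 0 0 0 0;1 0 0 0 0 0 0;1 0 0 0 0 0 0;1 0 0 0 0 0 0';python3 -m jog '1 0 0 0 0 0 0;1 0 0 0 0 0 0;1 0 0 0 0 0 0;1 0 0 0 0 0 0;1 0 0 0 0 0 0'
```

```text
clock: 6.45
tool_pos: [0.4088, -0.188, 0.006]
ee_rot: [0.001, -0.152, 0.988, -0.001]
force: [0.5, 0.4, 0.0]
grip_width: 0.0616
grasp_force: 0.0
clock: 6.87
tool_pos: [0.4082, -0.1875, 0.0051]
ee_rot: [-0.0, -0.152, 0.988, 0.0]
force: [-0.3, -0.9, -0.0]
grip_width: 0.0285
grasp_force: 0.0
```

```bash
python3 -m jog '1 0 0 0 0 0 0;1 0 0 0 0 0 0;1 0 0 0 0 0 0;1 0 0 0 0 0 0;1 0 0 0 0 0 0'; python3 -m jog '1 0 0 -0.03 0 0 0;1 0 0 -0.04 0 0 0;1 0 0 -0.04 0 0 0;1 0 0 -0.04 0 0 0;1 0 0 -0.02 0 0 0.1;1 0 0 0 0 0 0.104;1 0 0 0 0 0 0.104;1 0 0 0 0 0 0.104;1 0 0 0 0 0 0.104;1 0 0 0 0 0 0;1 0 0 0 0 0 0'
python3 - <<'E'
from h import *
e=np.load("est.npz");y=float(e["yaw"]);x=np.array([np.cos(y),np.sin(y)])
# TCP start point: seat 61 mm ahead of TCP(clip x -14); mouth tips (74) 15mm short of the neck -> TCP 103 mm before stud
p=e["stud"][:2]-.103*x;print(e["stud"],y,p)
togo([*p,.17],y+np.pi/2)
E
```

```text
clock: 7.28
tool_pos: [0.4083, -0.1876, 0.005]
ee_rot: [0.0, -0.152, 0.988, -0.0]
force: [-0.1, -0.6, 0.6]
grip_width: 0.0235
grasp_force: 30.0
clock: 8.2
tool_pos: [0.4078, -0.1872, 0.1748]
ee_rot: [-0.0, 0.104, 0.995, 0.0]
force: [0.5, 0.5, -1.3]
grip_width: 0.024
grasp_force: 30.0
[0.59095172 0.09444001 0.1185    ] -0.21487874125135423 [0.49032049 0.11640259]
tcp [ 0.4078 -0.1872  0.1748] t 8.2 force [ 0.51  0.55 -1.28] w 0.024
tool x [-0.978  0.207  0.001] y [0.207 0.978 0.   ] shift [-0.018   0.3141  0.0049]
wz deg 0.39 rad 0.0068
```

```bash
python3 -m jog '1 -0.002 0.0393 0 0 0 0.007;1 -0.003 0.0393 0 0 0 0;1 -0.003 0.0393 0 0 0 0;1 -0.002 0.0393 0 0 0 0;1 -0.002 0.0393 0 0 0 0;1 -0.002 0.0393 0 0 0 0;1 -0.002 0.0393 0 0 0 0;1 -0.002 0.0393 0 0 0 0;1 0 0 0 0 0 0;1 0 0 0 0 0 0;1 0 0 0 0 0 0;1 0 0 0 0 0 0'
python3 - <<'E'
from h import *
e=np.load("est.npz");y=float(e["yaw"]);x=np.array([np.cos(y),np.sin(y)])
p=e["stud"][:2]-.103*x
togo([*p,.102],y+np.pi/2)
for n in("top","scene"):
    c=calibration(n);im,d=get_image(n);np.savez(n+"2.npz",im=im,d=d,**{k:np.array(v) for k,v in c.items()})
a=np.load("top2.npz")["im"][120:270,180:320];b=np.load("scene2.npz")["im"][100:280,220:400]
o=np.hstack([cv2.resize(a,(420,450),interpolation=3),cv2.resize(b,(380,450),interpolation=3)]);cv2.imwrite("pics/two2.png",o[:,:,::-1])
E
```

```text
clock: 9.2
tool_pos: [0.4928, 0.1146, 0.1747]
ee_rot: [-0.001, 0.109, 0.994, -0.0]
force: [-0.7, -0.6, -1.4]
grip_width: 0.0238
grasp_force: 30.0
tcp [0.4928 0.1146 0.1747] t 9.2 force [-0.71 -0.61 -1.4 ] w 0.0238
tool x [-0.976  0.216  0.001] y [ 0.216  0.976 -0.001] shift [0.0028 0.0013 0.0727]
wz deg -0.19 rad -0.0033
```

View pics/two2.png

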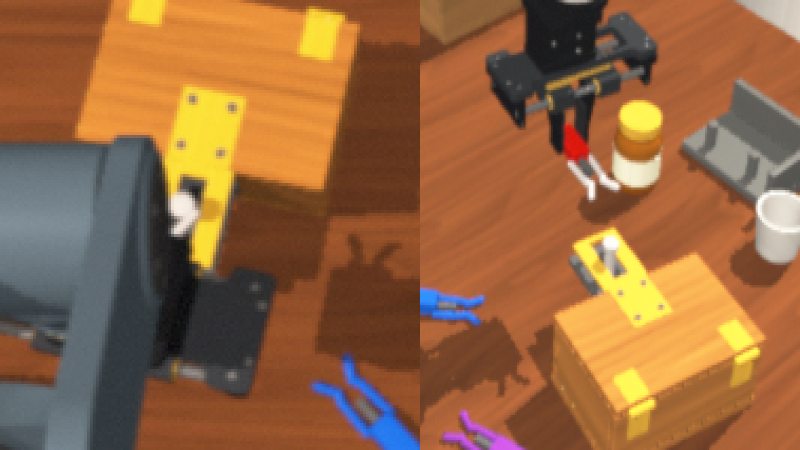

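The left crop shows the stud head at (183,208), just ahead of a leg tip and partly hidden by the arm. The right crop shows the held clip level, its leg tips at (592,192) and (612,185), and the stud head at (610,243).

Run:
```python
from h import *
f=np.load("scene2.npz");e=np.load("est.npz");im=f["im"].astype(int)
w=(im.min(2)>185)&((im.max(2)-im.min(2))<40);w[:, :280]=0;w[:,335:]=0;w[:150]=0;w[230:]=0
k,l,st,ce=cv2.connectedComponentsWithStats(w.astype(np.uint8));print([(ce[i].round(1),st[i]) for i in range(1,k) if st[i,4]>4])
print("stud scene",onplane(f,310,197,.1185),"top",e["stud"])
s=robot.state();y=float(e["yaw"]);x=np.array([np.cos(y),np.sin(y)])
print("tips scene",onplane(f,301.5,176.8,.174),onplane(f,310.9,174,.174),"pred mid",s["tool_pos"][:2]+.086*x)
```

```text
[(array([307.2, 170.6]), array([301, 163,  13,  13,  38], dtype=int32)), (array([297.4, 171.5]), array([290, 165,  13,  14,  43], dtype=int32)), (array([319.6, 168.7]), array([313, 164,  15,  10,  97], dtype=int32)), (array([310., 197.]), array([307, 195,   7,   5,  31], dtype=int32))]
stud scene [0.59563656 0.09410334 0.1185    ] top [0.59095172 0.09444001 0.1185    ]
tips scene [0.57109664 0.08344346 0.174     ] [0.57772054 0.10900353 0.174     ] pred mid [0.5771473  0.09586373]
```

```bash
python3 -m jog '1 0.008 0.0015 0.01 0 0 -0.003;1 0 0 0.015 0 0 0;1 0 0 0.02 0 0 0;1 0 0 0.015 0 0 0;1 0 0 0.008 0 0 0;1 0 0 0.0045 0 0 0;1 0 0 0 0 0 0;1 0 0 0 0 0 0;1 0 0 0 0 0 0'
python3 - <<'E'
from h import *
e=np.load("est.npz");y=float(e["yaw"]);x=np.array([np.cos(y),np.sin(y)])
togo([*(e["stud"][:2]-.103*x),.1025],y+np.pi/2)
im,d=get_image("scene");cv2.imwrite("pics/s3.png",cv2.resize(im[130:250,240:400],None,fx=4,fy=4,interpolation=3)[:,:,::-1])
E
```

```text
clock: 10.05
tool_pos: [0.4867, 0.1186, 0.1033]
ee_rot: [0.001, 0.107, 0.994, 0.0]
force: [-0.5, -0.1, -1.2]
grip_width: 0.024
grasp_force: 30.0
tcp [0.4867 0.1186 0.1033] t 10.05 force [-0.51 -0.14 -1.17] w 0.024
tool x [-0.977  0.213 -0.002] y [0.213 0.977 0.   ] shift [-0.004  -0.0014  0.0008]
wz deg -0.02 rad -0.0003
```

View pics/s3.png

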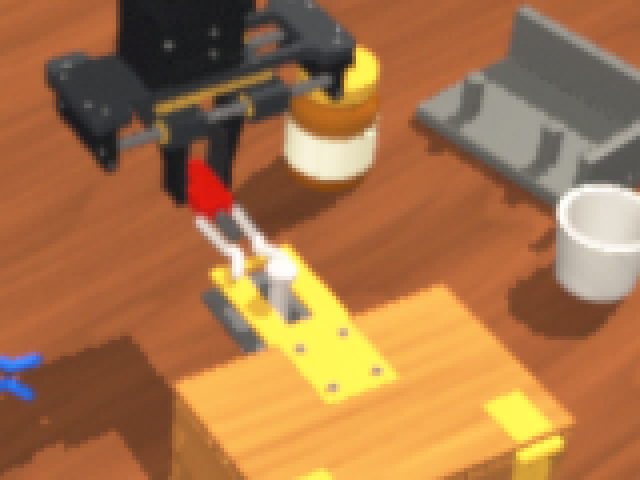

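The clip's tips at (237,268) and (268,252) straddle the line to the stud neck at (280,290), at the right height.

```bash
python3 -m jog '1 -0.004 0 0.0005 0 0 0;1 -0.004 0 0 0 0 0;1 -0.004 0 0 0 0 0;1 -0.004 0 0 0 0 0;1 -0.003 0 0 0 0 0;1 -0.003 0 0 0 0 0;1 0 0 0 0 0 0'; python3 -m jog '1 -0.002 0 0 0 0 0;1 -0.002 0 0 0 0 0;1 -0.002 0 0 0 0 0;1 -0.002 0 0 0 0 0;1 0 0 0 0 0 0'
```

```text
clock: 10.68
tool_pos: [0.5085, 0.114, 0.1021]
ee_rot: [0.001, 0.107, 0.994, 0.0]
force: [-0.1, -0.5, -1.4]
grip_width: 0.0236
grasp_force: 30.0
clock: 11.1
tool_pos: [0.5155, 0.1127, 0.102]
ee_rot: [-0.0, 0.107, 0.994, 0.0]
force: [-0.0, 1.4, -1.0]
grip_width: 0.0238
grasp_force: 30.0
```

```bash
for i in 1; do python3 -m jog '1 -0.0015 0 0 0 0 0;1 -0.0015 0 0 0 0 0;1 -0.0015 0 0 0 0 0;1 -0.0015 0 0 0 0 0'; done;  python3 -m jog '1 -0.001 0 0 0 0 0;1 -0.001 0 0 0 0 0;1 -0.001 0 0 0 0 0;1 -0.001 0 0 0 0 0'; python3 -m jog '1 -0.001 0 0 0 0 0;1 -0.001 0 0 0 0 0;1 -0.001 0 0 0 0 0;1 -0.001 0 0 0 0 0'
```

```text
clock: 11.43
tool_pos: [0.5176, 0.1122, 0.1013]
ee_rot: [-0.004, 0.107, 0.994, 0.0]
force: [-5.7, 5.8, -0.5]
grip_width: 0.0237
grasp_force: 30.0
clock: 11.77
tool_pos: [0.5191, 0.1118, 0.101]
ee_rot: [-0.006, 0.107, 0.994, 0.0]
force: [-8.3, 5.4, 2.2]
grip_width: 0.0235
grasp_force: 30.0
clock: 12.1
tool_pos: [0.5229, 0.1109, 0.101]
ee_rot: [-0.006, 0.107, 0.994, 0.0]
force: [-9.2, 6.0, 1.8]
grip_width: 0.0236
grasp_force: 30.0
```

```bash
python3 -m jog '1 0 0.0006 -0.0003 0 0 0;1 0 0.0006 0 0 0 0;1 0 0 0 0 0 0'; python3 -m jog '1 -0.001 0 0 0 0 0;1 -0.001 0 0 0 0 0;1 -0.001 0 0 0 0 0;1 -0.001 0 0 0 0 0'; python3 -m jog '1 -0.001 0 0 0 0 0;1 -0.001 0 0 0 0 0;1 -0.001 0 0 0 0 0;1 -0.001 0 0 0 0 0'
```

```text
clock: 12.35
tool_pos: [0.5234, 0.1115, 0.1012]
ee_rot: [-0.006, 0.107, 0.994, -0.0]
force: [-8.8, 3.2, -0.1]
grip_width: 0.0237
grasp_force: 30.0
clock: 12.68
tool_pos: [0.5269, 0.1106, 0.1011]
ee_rot: [-0.007, 0.107, 0.994, -0.0]
force: [-8.2, 3.5, 1.4]
grip_width: 0.0242
grasp_force: 30.0
clock: 13.02
tool_pos: [0.5308, 0.1098, 0.1011]
ee_rot: [-0.007, 0.107, 0.994, -0.0]
force: [-8.5, 3.7, 1.2]
grip_width: 0.024
grasp_force: 30.0
```

```bash
python3 -m jog '1 -0.001 0 0 0 0 0;1 -0.001 0 0 0 0 0;1 -0.001 0 0 0 0 0;1 -0.001 0 0 0 0 0'; python3 -m jog '1 -0.001 0 0 0 0 0;1 -0.001 0 0 0 0 0;1 -0.001 0 0 0 0 0'
```

```text
clock: 13.35
tool_pos: [0.5319, 0.1093, 0.1008]
ee_rot: [-0.01, 0.107, 0.994, -0.0]
force: [-14.0, 3.7, 3.8]
grip_width: 0.0239
grasp_force: 30.0
clock: 13.6
tool_pos: [0.536, 0.1085, 0.1009]
ee_rot: [-0.008, 0.107, 0.994, -0.0]
force: [-8.0, 2.4, 1.9]
grip_width: 0.0237
grasp_force: 30.0
```

```bash
python3 -m jog '1 -0.001 0 0 0 0 0;1 -0.001 0 0 0 0 0;1 -0.001 0 0 0 0 0;1 -0.001 0 0 0 0 0'
```

```text
clock: 13.93
tool_pos: [0.5459, 0.1067, 0.1021]
ee_rot: [-0.002, 0.107, 0.994, -0.0]
force: [-6.0, 2.5, 2.5]
grip_width: 0.0238
grasp_force: 30.0
```

```bash
python3 -m jog '1 -0.0005 0 0 0 0 0;1 -0.0005 0 0 0 0 0;1 0 0 0 0 0 0'
python3 - <<'E'
from h import *
im,d=get_image("scene");cv2.imwrite("pics/s4.png",cv2.resize(im[130:250,240:400],None,fx=5,fy=5,interpolation=3)[:,:,::-1])
f=calibration("scene")
print(robot.state()["force"])
E
```

```text
clock: 14.18
tool_pos: [0.5458, 0.1068, 0.102]
ee_rot: [-0.003, 0.107, 0.994, -0.0]
force: [-6.4, 2.3, 2.2]
grip_width: 0.0235
grasp_force: 30.0
[-6.42411415  1.96380213  2.88070509]
```

View pics/s4.png

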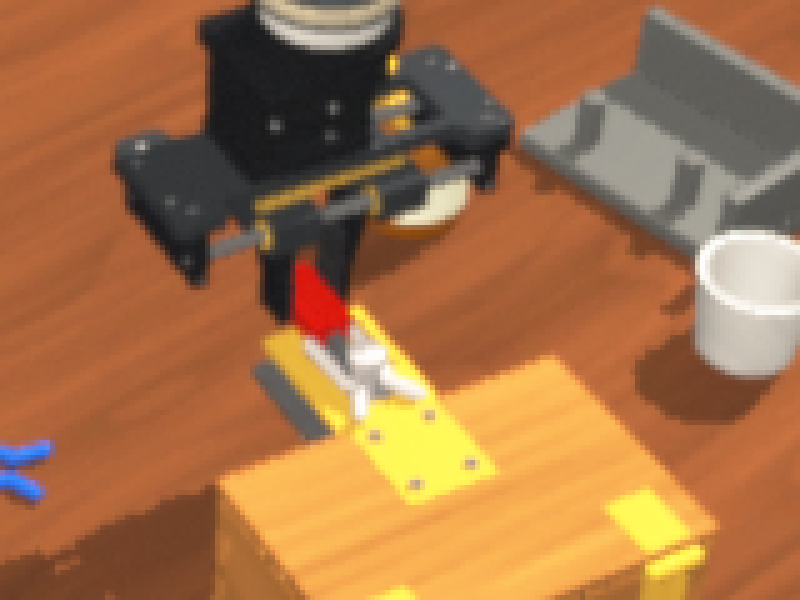

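The clip's legs now pass the stud head at (370,355), with their flared tips at (360,410) and (425,390) beyond it, so the bulges look to be behind the neck. A slight push will confirm that it rests on the stop.

```bash
python3 -m jog '1 -0.0005 0 0 0 0 0;1 -0.0005 0 0 0 0 0;1 0 0 0 0 0 0;1 0 0 0 0 0 0'
```

```text
clock: 14.57
tool_pos: [0.5458, 0.1067, 0.102]
ee_rot: [-0.004, 0.107, 0.994, -0.0]
force: [-8.6, 3.2, 3.4]
grip_width: 0.0233
grasp_force: 30.0
```

```bash
python3 -m jog '1 0.0015 0 -0.0003 0 0 0;1 0.0012 0 -0.0003 0 0 0;1 0 0 0 0 0 0;-1 0 0 0 0 0 0;-1 0 0 0 0 0 0;-1 0 0 0 0 0 0;-1 0 0 0 0 0 0;-1 0 0 0 0 0 0;-1 0 0 0 0 0 0;-1 0 0 0 0 0 0'; python3 -m jog '-1 0 0 -0.01 0 0 0;-1 0 0 -0.02 0 0 0;-1 0 0 -0.03 0 0 0;-1 0 0 -0.03 0 0 0;-1 0.04 0 -0.02 0 0 0;-1 0.04 0 -0.02 0 0 0;-1 0 -0.04 0 0 0 0;-1 0 -0.04 0 0 0 0;-1 0 -0.04 0 0 0 0;-1 0 -0.04 0 0 0 0;-1 0 -0.04 0 0 0 0;-1 0 0 0 0 0 0'
python3 - <<'E'
from h import *
o=[]
for n,sl in(("top",np.s_[95:245,170:310]),("scene",np.s_[140:260,260:390])):
    c=calibration(n);im,d=get_image(n);np.savez(n+"5.npz",im=im,d=d,**{k:np.array(v) for k,v in c.items()});o.append(cv2.resize(im[sl],(400,430),interpolation=3))
cv2.imwrite("pics/f5.png",np.hstack(o)[:,:,::-1]);print(robot.state()["force"])
f=np.load("top5.npz");I=f["im"].astype(int);C=cloud(f,f["d"])
red=(I[...,0]>150)&(I[...,1]<90)&(I[...,2]<90);red[230:]=0;red[:,310:]=0
v,u=np.nonzero(red);p=np.array([onplane(f,a,b,.1145)[:2] for a,b in zip(u,v)]).astype(np.float32);r=cv2.minAreaRect(p);print("grip",r,len(p),np.median(C[red],0))
E
```

```text
clock: 15.4
tool_pos: [0.5475, 0.1066, 0.1031]
ee_rot: [0.0, 0.107, 0.994, 0.0]
force: [-0.5, -0.4, 0.5]
grip_width: 0.0622
grasp_force: 0.0
clock: 16.4
tool_pos: [0.4316, -0.0792, 0.2313]
ee_rot: [0.001, 0.111, 0.994, -0.002]
force: [-0.1, 0.7, -0.4]
grip_width: 0.0871
grasp_force: 0.0
[-0.1284827   0.10473805  0.61722473]
grip ((0.6717953681945801, 0.300669401884079), (0.6756263971328735, 0.29318681359291077), 76.18415832519531) 324 [0.55819847 0.10738225 0.1118953 ]
```

View pics/f5.png

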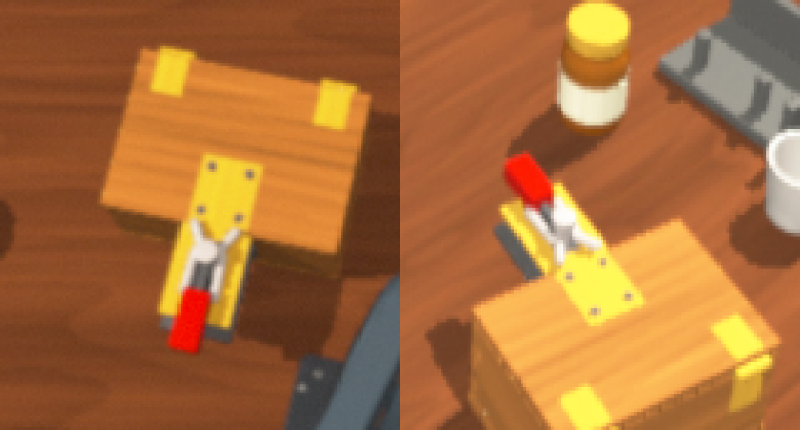

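The clip sits level on the stud: in the left crop the head is at (208,250) between the legs and the red grip is at (190,322). A quick distance check, which should give 56 mm from grip centre to stud axis.

Run:
```python
from h import *
f=np.load("top5.npz");I=f["im"].astype(int)
red=(I[...,0]>150)&(I[...,1]<90)&(I[...,2]<90);red[:185]=0;red[225:]=0;red[:,:220]=0;red[:,260:]=0
v,u=np.nonzero(red);p=np.array([onplane(f,a,b,.1155)[:2] for a,b in zip(u,v)]).astype(np.float32);r=cv2.minAreaRect(p);print("grip",r,len(p))
J=I[165:195,228:258];w=(J.min(2)>120)&(J.max(2)-J.min(2)<35)
for y in range(8,27):print(165+y,''.join('%4d'%J[y,x].min() for x in range(4,26)))
h=onplane(f,242.8,182.2,.1185);print(h,np.linalg.norm(h[:2]-np.array(r[0])))
```

```text
grip ((0.550295352935791, 0.11449676752090454), (0.050576407462358475, 0.05218367278575897), 1.837660312652588) 244
173   32  41  52  68 127 194 210 168  98  50  41  48  50  51  51  51  53  50  56  68  73  67
174   39  43  52  67 119 190 219 187 118  57  41  43  52  51  52  50  53  60  86 121 126 105
175   36  50  56  60 101 173 223 199 141  76  37  38  49  49  51  49  56  90 144 185 186 147
176   42  50  51  59  82 154 211 205 157  91  49  42  42  46  48  52  83 133 189 203 189 147
177   41  52  52  47  68 129 196 217 180 122  81  65  56  50  51  76 123 175 205 194 160 109
178   48  55  51  50  64 118 188 222 202 169 144 124 102  75  67 104 158 195 197 164 116  68
179   49  55  51  53  63 105 173 214 213 204 196 187 164 121  97 120 161 183 164 117  70  46
180   55  54  48  53  74 125 182 211 216 214 214 210 196 164 131 139 153 147 114  71  44  42
181   52  53  54  65 107 165 206 218 217 217 215 216 209 189 154 148 144 116  72  42  37  41
182   52  53  53  82 144 201 220 221 219 218 217 216 214 194 157 147 131  88  46  40  40  38
183   51  52  63 100 167 217 225 221 220 220 219 218 213 188 148 143 132  85  46  38  38  41
184   53  55  66 119 183 215 220 219 217 218 217 214 197 169 138 142 132  94  50  36  34  38
185   50  52  76 137 196 205 189 192 202 208 203 191 161 130 130 143 135  94  55  35  34  39
186   55  56  94 156 203 192 154 131 144 163 161 140 116 109 132 148 132  83  45  40  38  40
187   53  65 111 176 204 177 126  93 100 112 107  95 100 126 158 159 132  76  44  36  45  52
188   52  69 132 193 201 162 109  86  96 101  93  83 112 160 201 183 131  71  40  45  50  53
189   56  90 153 204 195 150  98  85  94 101  94  81 124 184 210 181 120  65  39  42  51  58
190   61 113 179 209 188 140  94  88 100  98  87  83 136 197 209 172 107  55  39  45  52  53
191   74 132 197 206 171 121  89  93  98  94  79  82 139 200 203 159  91  44  39  48  50  53
[0.60509082 0.09024191 0.1185    ] 0.059923627260721576
```

```bash
python3 -c "
from bench import robot
print(robot.job_done())"
```

```text
the job is handed in; nothing more can be done
None
```

I handed the job in at about 16.5 s: the lid is shut over the stud, the clip has snapped onto its neck against the stop, and the gripper is clear; the hand-in gave no verdict, but force and images agree it is home.

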